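# Fit the keyed filter cell on the lamp's light port

## Robot

A 7-joint arm with a two-finger parallel gripper is mounted at the origin on a cart in front of the work surface, level with it; the furniture and walls round the work are solid. World frame = base frame: x ahead of the robot, y to its left, z up, the work surface at z = 0. Lengths are in m, angles in rad, forces in N, time in s.
With the tool pointing down it reaches from about 0.35 to 0.9 m from the base axis. Payload 8.1 kg.
Tool frame: the origin (TCP) lies between the finger pads, 19 mm behind the fingertips; this is the grasp point; z points along the fingers, y is the line along which they close (so a half turn about z gives the same grasp; the last joint's range is limited). The gripper opens to 92 mm and grips with 3 to 60 N. Pads are 19 mm wide; open, the fingers measure 130 mm over their backs; the gripper's body (75 mm by 190 mm) begins 47 mm behind the grasp point.
Start: joints at [-1.297, 0.434, 0.025, 1.573, -0.012, 1.134, -0.075], TCP at [0.23, 0.581, 0.246] pointing down, gripper open.
Joint ranges: [-2.62, 2.62], [-0.44, 2.09], [-1.27, 1.32], [0.08, 2.57], [-1.32, 4.46], [0.12, 2], [-2.74, 2.74]. Speed limits (rad/s): [2.22, 2.22, 3.01, 3.01, 3.14, 3.14, 3.14].

## Interface

Orientations are given as a rotation vector (axis times angle).
In Python, from cell import telemetry, vision, job gives the robot as it stands. The module is installed in compiled form; this text tells all that it offers.
- The arm moves only by the shell command python3 -m creep 'ROWS' [FORCE]. ROWS is text: rows parted by semicolons, each of 7 numbers parted by spaces: the finger opening in cm, from 0 to 9.18, then the shift along the tool's x, y, z in cm, then the turn, a rotation vector about the tool's x, y, z in degrees. A call has 1 to 5 rows; each row is the pose to reach, as a shift and turn from the pose commanded when the call began, along the tool's axes at that moment; what a row does not reach only later rows make up. A row lasts 1/8 s, in which the tool goes at most 62.5 mm and 10.7 degrees, less where a joint would pass 70% of its speed; a pose out of reach is approached as far as the arm can. A call with a gripper value outside its range is refused whole. The fingers move at their own pace and stop on an object; FORCE is the grip in N (left out, the last holds). Time passes only in rows, so rows that repeat a pose let the fingers close. It gives the time, the measured TCP pose, the force, the opening and the grip force at its end, in the units of the state.
- telemetry.observe(): the state, without advancing time (a new reading comes with each control period).
- vision.get_image(name): name is "scene" or "side" or "wrist"; returns the picture (420x560x3 uint8, red, green, blue); there is no depth.
- vision.camera_info(name): a dict with "fov_y" (degrees; the focal length in pixels is half the picture's height over the tangent of half this angle, whatever the lens; pixels are square), "cx", "cy" (the principal point, pixels), "extrinsics" (4x4, takes a point from camera to world coordinates). Camera axes: x right, y down, z forward; pixel columns grow to the right and rows downward; lengths in m; the calibration is good to about 2 mm. A picture is of the moment at which its call begins: read the wrist's pose just before it. camera_info takes no time and is no camera call; for the wrist camera it gives the pose at the moment of the call.
- job.sign_off(): hands the job in; it is judged then, once.
The state is a dict: "clock": time; "joints": joint angles; "dq": joint speeds; "joint_efforts": joint torques, N m; "position": TCP position; "ee_rot": TCP orientation; "force": force on the tool from outside, world axes, zero at the start; "ft_torque": the same for the moment, N m; "width": opening from 0.0 (shut) to 1.0 (fully open); "gripper_force": force on a finger pad.
Only numpy, scipy, OpenCV 4.12 (cv2) and the standard library are available. Lean on these libraries where they do the work, as an engineer would, in place of code of your own. Each camera call takes 0.05 s, during which the arm holds its last target. There are 200 camera calls.

## Task

Lift the red dust cover off the lamp's light port and lay it flat, right way up, in its oblong compartment of the dark tray. Then put the knurled filter cell with the amber glass on the port, turn it until its hidden keyways drop over the two pins, and push it fully home against the spring ring. Finish still gripping the cell and holding it pressed home so that I can tighten its grub screws, and leave the green cell and all else where it is.

Things in the scene. Friction and masses are not known exactly. Their poses are not given: they have to be found in the camera images.
- lamp_base: Light grey lamp base, a rounded box 150 (its x) x 110 (its y) x 56 mm high, fixed on the desk, dark deck plate on top, black dimmer knob on its front (-x). Origin: centre of its underside. The round light port stands on the deck, 15 mm towards the lamp's +x from its centre.
- port_seat (a point): Centre of the seat of the light port, 72 mm above the desk: upper face of an aluminium flange of 55 mm diameter, from which the spigot rises. A brass spring ring lies on it round the spigot's foot. A cell is home when its underside is on this seat (cell origin at this point). Axes as the lamp's; they do not tell where the pins point.
- spigot_top (a point): Top centre of the port's steel spigot, 27 mm above the seat. The spigot is 28 mm in diameter, its last 5 mm tapering to 22. Two brass pins, 4 mm thick, half a turn apart, stand out sideways to 18.5 mm from the axis, centres 15 mm and tops 17 mm above the seat. Their direction differs every time and is in no pose: the port is clamped on the lamp at any angle.
- spring_ring (a joint): Brass ring, 43.6 mm outer diameter, round the spigot on the flange. 0: fully up, standing 5 mm above the seat; 0.005: pressed flush with the seat. It springs up: it takes 4 N to start and 9 N to press it flush.
- dust_cover: Red cover on the port: plate 84 (its x) x 40 (its y) x 5 mm; on top along its x a grip rib 60 long, 10 wide, 16 mm high; below the plate a round collar, 36 mm outer, 31 inner diameter, 8 mm deep, loose over the spigot. Origin: centre of the plate's underside, 27 mm above the seat on the port. Lift straight up by the rib; about 40 g. Half a turn makes no difference.
- tray: Dark grey accessory tray with blue floors, 130 (its x) x 200 (its y) x 18 mm, fixed on the desk. Origin: centre of its underside. On its -x side the oblong compartment for the cover, long side along the tray's y; on its +x side two round places for the filter cells, centres at (32, 50) and (32, -50) mm.
- cover_place (a point): Centre of the ledge of the oblong compartment, 12 mm above the desk, 6 mm below the tray's top; axes as the tray's. The compartment is 50 (tray x) by 94 mm (tray y); a round well of 50 mm diameter, 9 mm deep, in its middle takes the cover's collar. The cover lies right with its origin here and its x along the tray's y (either way round).
- amber_cell: Filter cell with amber glass in an amber ring: black knurled collar, 46 mm diameter, 34 mm high, about 90 g, glass over its top. Origin: centre of its underside. Stands upright in one of the tray's two round places (50 mm diameter, 6 mm deep, floor 12 mm above the desk; which one varies). Grip it across the diameter, fingertips 10 mm or more above its underside.
- amber_land (a point): In the amber cell on its axis, 9 mm above its underside: lower face of the inner land, 8 mm high, 30 mm bore (slides on the spigot), cut by two keyways 8 mm wide, half a turn apart, not visible from outside. Below it a skirt of 39.6 mm bore, which clears the pins; above it free space up to 29 mm above the underside.
- amber_top (a point): Top centre of the amber cell, 34 mm above its underside. Put on the spigot, the cell stops level on the pins, underside 8 mm above the seat (and stays if let go). Turned either way under a light push, at most half a turn, its keyways meet the pins; it then goes down 3 mm to the spring ring and 5 mm more against it.
- green_cell: The other filter cell, same size and shape, green glass and green ring, in the tray's other round place. Stays there.
- vial_red: Bystander: small vial with a red cap, stands clear of the work; leave it alone. Origin: centre of its underside.
- vial_blue: Bystander: small vial with a blue cap, stands clear of the work; leave it alone. Origin: centre of its underside.
- dish: Bystander: clear round dish, stands clear of the work; leave it alone. Origin: centre of its underside.
- loupe: Bystander: folding loupe, stands clear of the work; leave it alone. Origin: centre of its underside.
- wax_tin: Bystander: round grey tin with a yellow lid patch, stands clear of the work; leave it alone. Origin: centre of its underside.
- caliper: Bystander: digital caliper, stands clear of the work; leave it alone. Origin: centre of its underside.
- pen: Bystander: black pen, stands clear of the work; leave it alone. Origin: centre of its underside.
- tweezers: Bystander: steel tweezers, stands clear of the work; leave it alone. Origin: centre of its underside.

How it is judged:
On the way, in this order (a step that is already met when the one before it is completed fails the run):
1. the dust cover lies flat in its compartment and is let go (x of dust_cover in the frame of cover_place between -0.008 and 0.008 m and y of dust_cover in the frame of cover_place between -0.008 and 0.008 m and z of dust_cover in the frame of cover_place below 0.003 m and angle between dust_cover's own z axis and vertical below 0.06 rad and angle between the x axis of dust_cover and the y axis of tray, either way round below 0.15 rad and contact force between the fingers and dust_cover below 0.2 N), for 0.2 s.
2. the amber cell is on the port and its keyways have dropped over the pins (horizontal distance between amber_cell and port_seat below 0.003 m and angle between amber_cell's own z axis and vertical below 0.05 rad and z of amber_cell in the frame of port_seat below 0.006 m), for 0.1 s.
At the end, for the whole second after the job is handed in: Cover let go, flat in its compartment (8 mm, 0.06 rad; long sides 0.15 rad). Amber cell at rest on the port (3 mm, 0.05 rad), underside at most 1.5 mm off the seat, spring ring down 3.8 mm or more, fingers on it with over 2 N, TCP under 47 mm above its underside. Green cell moved under 15 mm (all of step 1 and horizontal distance between amber_cell and port_seat below 0.003 m and angle between amber_cell's own z axis and vertical below 0.05 rad and z of amber_cell in the frame of port_seat below 0.0015 m and value of joint spring_ring above 0.0038 m and contact force between the fingers and amber_cell above 2 N and z of the grasp point in the frame of amber_cell below 0.047 m and linear speed of amber_cell below 0.01 m/s and distance of green_cell from where it was at the start of the episode below 0.015 m); the arm keeps its last pose, push and grip.
It fails at once if the green cell is moved from its place (15 mm) (distance of green_cell from where it was at the start of the episode above 0.015 m).
It fails at once if a bystander is moved (30 mm) (distance of any of vial_red, vial_blue, dish, loupe, wax_tin, caliper, pen, tweezers from where it was at the start of the episode above 0.03 m).
It also fails if it takes over 67 s, if anything falls off the work surface, if the arm or the gripper's body presses on something with over 40 N, if the wrist force passes 120 N, or if a joint passes its speed limit or range.

## Working session

There is one attempt and no reset: what is moved stays moved. The work goes in short steps, Python scripts to look and compute and a shell command to move; the robot and the scene stay as the last step left them, time stands still between calls to the robot, and variables do not carry over. Pictures are saved under pics/ and viewed, at most 10 in all, crops included, and the job is handed in when it is done.

```bash
mkdir -p pics
python3 - <<'E'
from cell import telemetry, vision
import cv2,numpy as np
s=telemetry.observe();print({k:np.round(v,3).tolist() for k,v in s.items()})
for n in("scene","side","wrist"):
    c=vision.camera_info(n);print(n,c["fov_y"],c["cx"],c["cy"],np.round(c["extrinsics"],3).tolist())
    im=vision.get_image(n);np.save(f"pics/{n}.npy",im);cv2.imwrite(f"pics/{n}0.png",im[:,:,::-1])
E
```

```text
{'clock': 0.0, 'joints': [-1.297, 0.435, 0.025, 1.574, -0.012, 1.134, -0.075], 'dq': [0.002, 0.001, 0.001, -0.001, -0.001, 0.001, 0.0], 'joint_efforts': [-0.0, -66.786, 0.984, -31.445, -0.061, 0.043, 0.0], 'position': [0.23, 0.581, 0.245], 'ee_rot': [-0.588, -3.086, 0.003], 'force': [0.137, -0.281, 0.003], 'ft_torque': [-0.066, -0.011, 0.004], 'gripper_force': 0.0, 'width': 1.0}
scene 51.67875114885808 281.1775430783192 205.06500212330542 [[0.634, -0.314, 0.706, -0.186], [-0.773, -0.259, 0.579, -0.583], [0.001, -0.913, -0.408, 0.541], [0.0, 0.0, 0.0, 1.0]]
side 45.700606491725715 283.1319333918702 210.1381044035079 [[-0.995, -0.036, 0.097, 0.455], [-0.1, 0.56, -0.823, 1.053], [-0.024, -0.828, -0.56, 0.772], [0.0, 0.0, 0.0, 1.0]]
wrist 67.78559480088946 282.35918320090536 209.3716424863263 [[0.37, 0.89, 0.266, 0.158], [0.929, -0.354, -0.108, 0.609], [-0.002, 0.287, -0.958, 0.384], [0.0, 0.0, 0.0, 1.0]]
```

View pics/scene0.png

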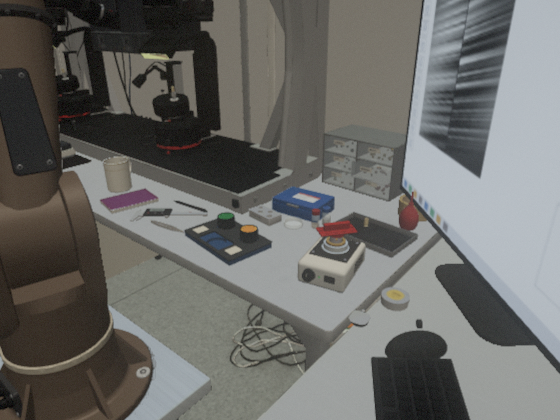

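View pics/side0.png

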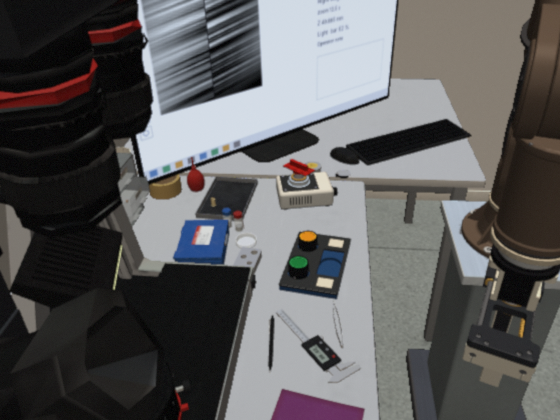

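The scene view shows the lamp with the red cover at about (337,229), the amber cell at (249,231) and the green cell at (226,217). The side view has them at (298,168), (307,240) and (298,266). I'll triangulate these three points roughly.

```bash
cat > h.py <<'E'
import numpy as np,cv2
from scipy.spatial.transform import Rotation as R
from cell import telemetry,vision
def foc(c): return 210/np.tan(np.radians(c["fov_y"]/2))
def ray(c,uv):
    E=np.array(c["extrinsics"]);d=np.array([(uv[0]-c["cx"])/foc(c),(uv[1]-c["cy"])/foc(c),1.])
    d=E[:3,:3]@d;return E[:3,3],d/np.linalg.norm(d)
def onz(c,uv,z):
    o,d=ray(c,uv);return o+d*(z-o[2])/d[2]
def proj(c,p):
    E=np.array(c["extrinsics"]);q=E[:3,:3].T@(np.array(p)-E[:3,3]);return q[:2]/q[2]*foc(c)+[c["cx"],c["cy"]]
def tri(L):  # list of (origin,dir)
    A=sum(np.eye(3)-np.outer(d,d) for o,d in L);b=sum((np.eye(3)-np.outer(d,d))@o for o,d in L)
    p=np.linalg.solve(A,b);return p,max(np.linalg.norm(np.cross(p-o,d)) for o,d in L)
HS={'red':[((0,150,70),(7,255,255)),((174,150,70),(180,255,255))],'amber':[((9,170,130),(22,255,255))],
'green':[((55,130,50),(80,255,255))],'blue':[((95,110,30),(118,255,255))],'white':[((10,15,170),(35,90,255))]}
def blobs(im,col,amin=15):
    h=cv2.cvtColor(im,cv2.COLOR_RGB2HSV);m=sum(cv2.inRange(h,np.array(a),np.array(b)) for a,b in HS[col])
    n,l,st,ce=cv2.connectedComponentsWithStats(m)
    return [(int(st[i,4]),ce[i].round(1).tolist(),st[i,:4].tolist(),l==i) for i in np.argsort(-st[:,4]) if i and st[i,4]>=amin]
def totool(p):  # world vector -> cm in tool axes
    s=telemetry.observe();return R.from_rotvec(s["ee_rot"]).inv().apply(p)*100
def state():
    s=telemetry.observe();M=R.from_rotvec(s["ee_rot"]).as_matrix()
    print("t",round(s["clock"],2),"p",np.round(s["position"],4),"toolx",np.round(M[:,0],3),"z",np.round(M[:,2],3),"F",np.round(s["force"],1),"w",round(s["width"]*91.8,1),"g",round(s["gripper_force"],1));return s,M
def shot(n,tag):
    c=vision.camera_info(n);im=vision.get_image(n);np.save(f"pics/{tag}.npy",im);cv2.imwrite(f"pics/{tag}.png",im[:,:,::-1]);return c,im
E
python3 - <<'E'
from h import *
for n in("scene","side"):
    im=np.load(f"pics/{n}.npy")
    for c in("red","amber","green"):
        print(n,c,[b[:3] for b in blobs(im,c)][:6])
cs,cd=[vision.camera_info(n) for n in("scene","side")]
for k,a,b in(("cover",(337,229),(298,168)),("amber",(249,231),(308,239)),("green",(226,217),(298,265))):
    print(k,tri([ray(cs,a),ray(cd,b)]))
s,M=state();print(M)
E
```

```text
scene red [(74, [180.7, 146.8], [163, 143, 34, 7]), (36, [348.5, 229.6], [341, 225, 15, 8]), (31, [66.1, 116.2], [59, 115, 16, 3])]
scene amber []
scene green []
side red [(1328, [47.7, 92.6], [0, 59, 98, 50]), (432, [109.5, 32.2], [88, 20, 53, 23]), (272, [194.9, 179.3], [188, 165, 15, 26]), (244, [298.6, 167.6], [284, 160, 30, 16]), (108, [181.3, 406.1], [176, 393, 13, 27]), (48, [237.1, 214.0], [233, 211, 9, 7])]
side amber [(126, [307.4, 235.8], [300, 231, 16, 10])]
side green [(183, [298.1, 261.8], [289, 256, 19, 13])]
cover (array([ 0.55034317, -0.13748112,  0.10258691]), np.float64(0.0004767780739125331))
amber (array([0.50957449, 0.0933617 , 0.0372451 ]), np.float64(0.00107051963728152))
green (array([0.52642634, 0.19349063, 0.03925673]), np.float64(0.0013039713875450862))
t 0.15 p [0.2299 0.5808 0.2449] toolx [-0.93   0.368 -0.   ] z [-0.    -0.001 -1.   ] F [-0.2 -0.9  0.6] w 91.8 g 0.0
[[-9.29817440e-01  3.68020963e-01 -3.13904491e-04]
 [ 3.68021077e-01  9.29816768e-01 -1.12466738e-03]
 [-1.22027514e-04 -1.16125882e-03 -9.99999318e-01]]
```

```bash
python3 -m creep '9 -4.2 -3.9 -0.6 0 0 10; 9 -8.4 -7.8 -1.2 0 0 20; 9 -12.6 -11.7 -1.8 0 0 30; 9 -16.8 -15.6 -2.4 0 0 40; 9 -21 -19.5 -3 0 0 50' 20
python3 - <<'E'
from h import *
s,M=state();print(totool(np.array([.50,0.0,.30])-s["position"]))
E
```

```text
clock: 0.78
position: [0.354, 0.3207, 0.2757]
ee_rot: [-1.845, -2.543, -0.0]
force: [0.3, -0.0, 0.1]
width: 0.977
gripper_force: 0.0
t 0.78 p [0.354  0.3207 0.2757] toolx [-0.31   0.951  0.   ] z [-0.  0. -1.] F [ 0.3 -0.   0.1] w 89.7 g 0.0
[-35.01827283   3.92853717  -2.4397332 ]
```

```bash
python3 -m creep '9 -6 0.7 -0.5 0 0 4; 9 -12 1.4 -1 0 0 8; 9 -18 2.1 -1.5 0 0 12; 9 -24 2.8 -2 0 0 16; 9 -30 3.4 -2.4 0 0 18'; python3 -m creep '9 0 0 0 0 0 0; 9 0 0 0 0 0 0'
python3 - <<'E'
from h import *
s,M=state();c,im=shot("wrist","w1");print(np.round(c["extrinsics"],3).tolist())
for k in HS: print(k,[b[:3] for b in blobs(im,k,60)][:6])
E
```

```text
clock: 1.4
position: [0.4809, 0.0469, 0.2998]
ee_rot: [2.215, 2.228, 0.001]
force: [1.3, 0.1, -0.7]
width: 0.979
gripper_force: 0.0
clock: 1.65
position: [0.4802, 0.0489, 0.2993]
ee_rot: [-2.213, -2.229, 0.0]
force: [0.0, 0.3, 0.3]
width: 0.98
gripper_force: 0.0
t 1.65 p [0.4802 0.0489 0.2993] toolx [-0.007  1.     0.   ] z [-0.001  0.    -1.   ] F [0.  0.3 0.3] w 89.9 g 0.0
[[1.0, 0.005, 0.001, 0.48], [0.005, -0.958, -0.287, 0.126], [-0.0, 0.287, -0.958, 0.439], [0.0, 0.0, 0.0, 1.0]]
red [(1354, [333.6, 329.9], [301, 315, 68, 30]), (224, [448.0, 202.6], [439, 195, 18, 16]), (95, [525.1, 155.6], [521, 145, 9, 21])]
amber []
green []
blue [(10271, [504.8, 122.1], [450, 59, 110, 131]), (287, [256.0, 57.5], [244, 49, 43, 25]), (259, [470.4, 211.7], [461, 204, 20, 17]), (206, [256.8, 85.9], [242, 71, 40, 43]), (74, [303.5, 62.4], [300, 44, 14, 35])]
white [(199, [317.2, 276.8], [269, 268, 94, 18])]
```

View pics/w1.png

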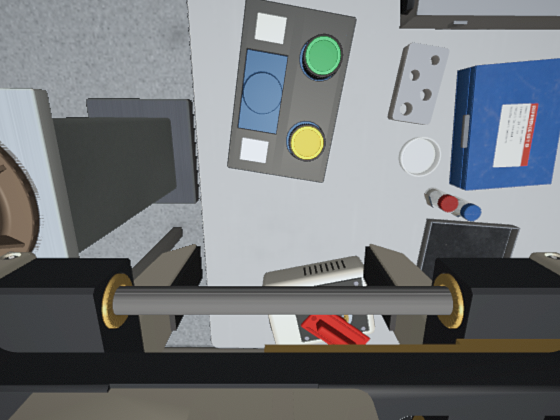

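The wrist view shows the tray with its blue oblong floor and well at (263,92), amber at (307,141), green at (322,56), and the cover partly hidden at (335,330). Next I'll move towards the lamp for a second and third view.

```bash
python3 -m creep '9 -6 2.5 0.5 0 0 0; 9 -12 5 1 0 0 0; 9 -12.5 5 1 0 0 0;9 -12.5 5 1 0 0 0;9 -12.5 5 1 0 0 0'
python3 - <<'E'
from h import *
import pickle
s,M=state();c,im=shot("wrist","w2");pickle.dump(c,open("pics/w2.pkl","wb"))
for k in HS: print(k,[b[:3] for b in blobs(im,k,60)][:6])
h=cv2.cvtColor(np.load("pics/w1.npy"),cv2.COLOR_RGB2HSV)
print([h[r,q].tolist() for q,r in((307,141),(322,56),(263,92),(245,65),(262,55),(268,27),(250,175),(335,20))])
E
python3 -m creep '9 -5 -1 -4 0 0 0; 9 -5 -1 -4 0 0 0; 9 -5 -1 -4 0 0 0;9 -5 -1 -4 0 0 0'
python3 - <<'E'
from h import *
import pickle
s,M=state();c,im=shot("wrist","w3");pickle.dump(c,open("pics/w3.pkl","wb"))
for k in HS: print(k,[b[:3] for b in blobs(im,k,60)][:6])
a=np.hstack([np.load("pics/w2.npy")[100:420,150:550],im[100:420,150:550]]);cv2.imwrite("pics/w23.png",a[:,:,::-1])
E
```

```text
clock: 2.33
position: [0.5312, -0.0735, 0.2894]
ee_rot: [-2.209, -2.232, -0.001]
force: [0.3, -0.1, 0.7]
width: 0.98
gripper_force: 0.0
t 2.33 p [ 0.5312 -0.0735  0.2894] toolx [-0.011  1.     0.001] z [-0.001  0.001 -1.   ] F [ 0.3 -0.1  0.7] w 90.0 g 0.0
red [(2363, [296.6, 244.7], [259, 212, 78, 66]), (776, [514.8, 246.9], [495, 234, 45, 24]), (297, [425.1, 103.2], [416, 94, 19, 19]), (205, [513.3, 37.7], [507, 0, 16, 59])]
amber []
green []
blue [(7202, [485.8, 47.9], [429, 0, 124, 92]), (971, [213.3, 10.8], [190, 0, 45, 26]), (335, [450.5, 114.2], [440, 105, 22, 19]), (62, [256.4, 51.7], [246, 40, 26, 18])]
white [(231, [298.9, 196.8], [238, 182, 106, 59])]
[[28, 131, 225], [70, 123, 186], [105, 97, 178], [107, 114, 94], [106, 110, 169], [84, 6, 228], [105, 10, 202], [60, 3, 100]]
clock: 2.88
position: [0.5217, -0.1243, 0.3289]
ee_rot: [-2.21, -2.231, 0.0]
force: [-0.2, 0.2, -0.4]
width: 0.979
gripper_force: 0.0
t 2.88 p [ 0.5217 -0.1243  0.3289] toolx [-0.01   1.     0.001] z [-0.001  0.001 -1.   ] F [-0.2  0.2 -0.4] w 89.9 g 0.0
red [(1764, [306.9, 196.4], [269, 161, 73, 64]), (1385, [513.3, 210.6], [487, 193, 70, 36]), (274, [424.5, 60.3], [416, 51, 18, 20]), (99, [505.1, 8.5], [502, 0, 8, 18])]
amber []
green []
blue [(4371, [478.6, 26.2], [429, 0, 110, 53]), (300, [448.5, 71.3], [439, 62, 20, 19]), (97, [519.2, 255.1], [508, 250, 20, 9])]
white [(134, [283.9, 148.2], [232, 138, 105, 24]), (91, [555.9, 199.2], [552, 187, 8, 23])]
```

View pics/w23.png

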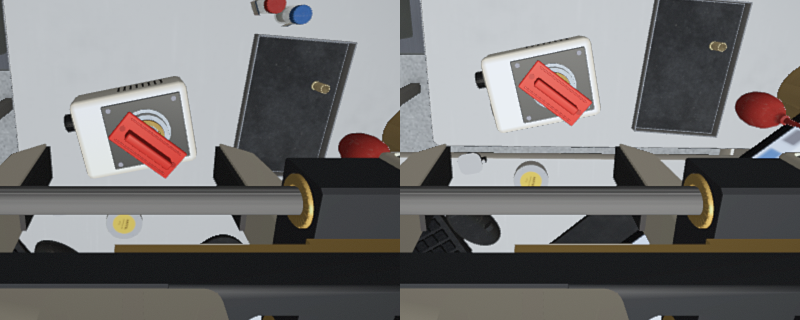

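The two crops show the lamp with the red cover: its long axis runs right and down, and its centre is near w2 pixel (296,245) and w3 pixel (310,193). I'll triangulate the plate corners.

```bash
cat >> h.py <<'E'
def rect(im,lo,hi,near,lo2=None,hi2=None):
    h=cv2.cvtColor(im,cv2.COLOR_RGB2HSV);m=cv2.inRange(h,np.array(lo),np.array(hi))
    if lo2: m|=cv2.inRange(h,np.array(lo2),np.array(hi2))
    m=cv2.morphologyEx(m,cv2.MORPH_CLOSE,np.ones((5,5)))
    cs,_=cv2.findContours(m,cv2.RETR_EXTERNAL,cv2.CHAIN_APPROX_NONE)
    k=min([q for q in cs if cv2.contourArea(q)>100],key=lambda q:np.linalg.norm(q.reshape(-1,2).mean(0)-near))
    return k
E
python3 - <<'E'
from h import *
import pickle
L=[]
for t,near in(("w2",(298,247)),("w3",(310,193))):
    im=np.load(f"pics/{t}.npy");c=pickle.load(open(f"pics/{t}.pkl","rb"))
    k=rect(im,(0,90,50),(10,255,255),near,(170,90,50),(180,255,255))
    b=cv2.boxPoints(cv2.minAreaRect(k));print(t,cv2.contourArea(k),np.round(b,1).tolist())
    i=[np.argmin(b@v) for v in((1,.3),(-.3,1),(-1,-.3),(.3,-1))];L.append([ray(c,b[j]) for j in i])
    print("on 0.104:",[np.round(onz(c,b[j],.104),4).tolist() for j in i], np.mean([onz(c,b[j],.104) for j in i],axis=0))
P=[]
for j in range(4):
    p,e=tri([L[0][j],L[1][j]]);P.append(p);print(np.round(p,4),round(e,4))
P=np.array(P);print("c",P.mean(0));print([np.linalg.norm(P[i]-P[i-1]) for i in range(4)])
E
```

```text
w2 2360.5 [[256.8999938964844, 237.89999389648438], [277.3999938964844, 209.6999969482422], [337.29998779296875, 253.3000030517578], [316.79998779296875, 281.3999938964844]]
on 0.104: [[0.5032, -0.1266, 0.104], [0.5259, -0.0937, 0.104], [0.594, -0.1445, 0.104], [0.5722, -0.1804, 0.104]] [ 0.54883881 -0.13630959  0.104     ]
w3 2164.5 [[267.0, 185.6999969482422], [287.5, 159.0], [342.3999938964844, 201.1999969482422], [321.8999938964844, 227.89999389648438]]
on 0.104: [[0.5033, -0.1266, 0.104], [0.5273, -0.0947, 0.104], [0.5942, -0.1449, 0.104], [0.5709, -0.1794, 0.104]] [ 0.54890954 -0.13640072  0.104     ]
[ 0.5033 -0.1265  0.1043] 0.0
[ 0.5266 -0.0952  0.0993] 0.0008
[ 0.5945 -0.1455  0.102 ] 0.0001
[ 0.571  -0.1778  0.1086] 0.0007
c [ 0.54883048 -0.13623835  0.1035263 ]
[np.float64(0.08502981488580058), np.float64(0.03933882649861456), np.float64(0.08448592266841944), np.float64(0.04047651236985991)]
```

```bash
python3 -m creep '6 -0.6 1.4 3 0 0 -10; 6 -1.2 2.7 6 0 0 -20; 6 -1.2 2.7 9 0 0 -30; 6 -1.2 2.7 12 0 0 -40; 6 -1.2 2.7 15 0 0 -50'; python3 -m creep '6 0 0 1 0 0 -2.5; 6 0 0 1 0 0 -2.5; 6 0 0 1 0 0 -2.5'
python3 - <<'E'
from h import *
s,M=state();print(totool(np.array([.5489,-.1363,.1255])-s["position"]),"yaw y",np.degrees(np.arctan2(M[1,1],M[0,1])),"j",np.round(s["joints"],2))
E
```

```text
clock: 3.55
position: [0.5487, -0.1367, 0.1779]
ee_rot: [-1.053, -2.959, -0.0]
force: [0.4, 0.2, 0.7]
width: 0.656
gripper_force: 0.0
clock: 3.92
position: [0.5491, -0.1375, 0.1698]
ee_rot: [1.0, 2.978, 0.0]
force: [0.5, -0.3, 0.5]
width: 0.652
gripper_force: 0.0
t 3.92 p [ 0.5491 -0.1375  0.1698] toolx [-0.797  0.604 -0.   ] z [ 0.  0. -1.] F [ 0.5 -0.3  0.5] w 59.8 g 0.0
[0.0942443  0.08320624 4.43274445] yaw y 52.872870298161686 j [-0.15  0.43  0.41  1.84 -0.21  0.92  1.28]
```

```bash
python3 -m creep '5 0.1 0.1 2.5 0 0 0; 5 0.1 0.1 4.4 0 0 0; 5 0.1 0.1 4.4 0 0 0; 1 0.1 0.1 4.4 0 0 0; 0.5 0.1 0.1 4.4 0 0 0' 15;  python3 -m creep '0.5 0 0 0 0 0 0; 0.5 0 0 0 0 0 0;0.5 0 0 0 0 0 0'
```

```text
clock: 4.55
position: [0.5493, -0.1366, 0.1266]
ee_rot: [0.999, 2.977, 0.001]
force: [-0.6, 0.5, -0.6]
width: 0.374
gripper_force: 0.0
clock: 4.92
position: [0.5487, -0.1365, 0.1257]
ee_rot: [0.999, 2.978, 0.0]
force: [-0.1, 0.4, 1.4]
width: 0.105
gripper_force: 15.0
```

```bash
python3 -m creep '0.5 0 0 -1.5 0 0 0; 0.5 0 0 -3 0 0 0; 0.5 0 0 -6 0 0 0; 0.5 0 0 -10 0 0 0; 0.5 0 0 -14 0 0 0';  python3 - <<'E'
from h import *
s,M=state();print(totool(np.array([.44,.07,.28])-s["position"]))
E
```

```text
clock: 5.55
position: [0.5485, -0.1366, 0.268]
ee_rot: [0.999, 2.977, 0.0]
force: [0.4, 0.5, -0.6]
width: 0.107
gripper_force: 15.0
t 5.55 p [ 0.5485 -0.1366  0.268 ] toolx [-0.797  0.603 -0.001] z [ 0.001 -0.    -1.   ] F [ 0.4  0.5 -0.6] w 9.8 g 15.0
[21.11738866  9.93284207 -1.21667983]
```

```bash
python3 -m creep '0.5 4 2 -1 0 0 10.5; 0.5 8 4.2 -1.2 0 0 21; 0.5 12 6.4 -1.2 0 0 31.5; 0.5 16.3 8.5 -1.2 0 0 42; 0.5 16.3 8.5 -1.2 0 0 52.5'; python3 -m creep '0.5 0 0 0 0 0 10.2;0.5 0 0 0 0 0 10.2;0.5 0 0 0 0 0 10.2';python3 - <<'E'
from h import *
import pickle
s,M=state();c,im=shot("wrist","w4");pickle.dump(c,open("pics/w4.pkl","wb"))
E
python3 -m creep '0.5 4 -1 0 0 0 0;0.5 4 -1 0 0 0 0;0.5 4 -1 0 0 0 0;0.5 4 -1 0 0 0 0';python3 - <<'E'
from h import *
import pickle
s,M=state();c,im=shot("wrist","w5");pickle.dump(c,open("pics/w5.pkl","wb"))
a=np.hstack([np.load("pics/w4.npy")[0:420,120:520],im[0:420,120:520]]);cv2.imwrite("pics/w45.png",a[:,:,::-1])
E
```

```text
clock: 6.18
position: [0.4686, 0.0326, 0.2785]
ee_rot: [-2.196, -2.245, -0.003]
force: [-0.3, -1.8, -0.4]
width: 0.108
gripper_force: 15.0
clock: 6.55
position: [0.47, 0.0295, 0.278]
ee_rot: [2.382, 2.048, 0.001]
force: [-0.2, -0.2, -0.7]
width: 0.106
gripper_force: 15.0
t 6.55 p [0.47   0.0295 0.278 ] toolx [0.15  0.989 0.   ] z [ 0.001  0.    -1.   ] F [-0.2 -0.2 -0.7] w 9.8 g 15.0
clock: 7.1
position: [0.4662, 0.0697, 0.2776]
ee_rot: [2.387, 2.042, -0.0]
force: [-0.2, 0.2, -0.7]
width: 0.108
gripper_force: 15.0
t 7.1 p [0.4662 0.0697 0.2776] toolx [ 0.155  0.988 -0.   ] z [ 0. -0. -1.] F [-0.2  0.2 -0.7] w 9.9 g 15.0
```

View pics/w45.png

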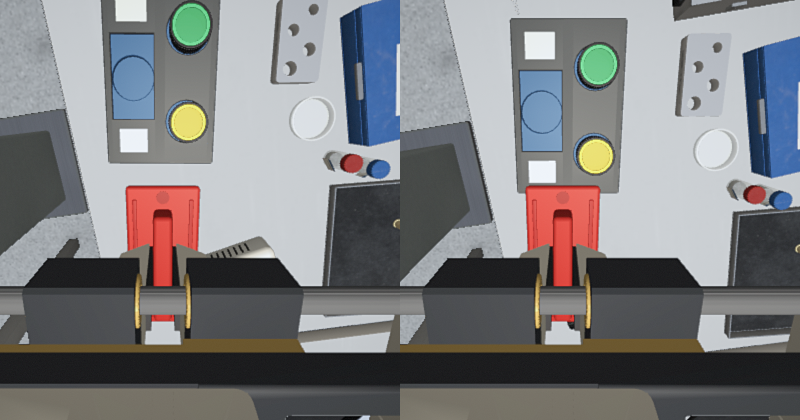

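The pair shows the blue compartment at w4 pixel (253,77) and w5 pixel (261,111). The amber cell is at (307,121) and (316,155), and the cover is held square below them. I'll triangulate all of it.

Run:
```python
from h import *
import pickle
C=[pickle.load(open(f"pics/{t}.pkl","rb")) for t in("w4","w5")];I=[np.load(f"pics/{t}.npy") for t in("w4","w5")]
def corners(lo,hi,nears):
    L=[]
    for im,n in zip(I,nears):
        b=cv2.boxPoints(cv2.minAreaRect(rect(im,lo,hi,n)));L.append([b[np.argmin(b@np.array(v))] for v in((1,1),(-1,1),(-1,-1),(1,-1))])
    return L
L=corners((98,70,40),(115,255,255),((253,77),(261,111)))
P=[]
for a,b in zip(*L):
    p,e=tri([ray(C[0],a),ray(C[1],b)]);P.append(p);print(np.round(a,1),np.round(b,1),np.round(p,4),round(e,4))
P=np.array(P);print("blue c",P.mean(0),[round(np.linalg.norm(P[i]-P[i-1]),4) for i in range(4)])
for j in(0,1):
    Q=np.array([onz(C[j],q,.012) for q in L[j]]);print("on .012",Q.mean(0),"ang",np.degrees(np.arctan2(*(Q[0]-Q[3]+Q[1]-Q[2])[[1,0]])),[round(np.linalg.norm(Q[i]-Q[i-1]),4) for i in range(4)])
for k,lo,hi,n in(("amber",(20,90,120),(33,255,255),((307,121),(316,155))),("green",(55,90,60),(85,255,255),((311,25),(319,64)))):
    e=[cv2.fitEllipse(rect(im,lo,hi,m)) for im,m in zip(I,n)];print(k,[np.round(x[0]+x[1],1) for x in e])
    p,r=tri([ray(c,x[0]) for c,x in zip(C,e)]);print(np.round(p,4),r,[np.round(onz(c,x[0],.046),4) for c,x in zip(C,e)])
```

```text
[230.  34.] [239.  70.] [0.4347 0.2071 0.0036] 0.0001
[273.  34.] [281.  70.] [0.4851 0.1987 0.0065] 0.0
[273. 118.] [281. 150.] [0.4702 0.1051 0.015 ] 0.0
[230. 118.] [239. 150.] [0.4171 0.1132 0.0121] 0.0
blue c [0.45179965 0.15603616 0.00928329] [np.float64(0.0958), np.float64(0.0512), np.float64(0.0951), np.float64(0.0538)]
on .012 [0.45201307 0.15520976 0.012     ] ang 79.65144578765874 [np.float64(0.0936), np.float64(0.0499), np.float64(0.0935), np.float64(0.0536)]
on .012 [0.45196908 0.15547132 0.012     ] ang 79.83757410996104 [np.float64(0.0944), np.float64(0.0501), np.float64(0.0943), np.float64(0.0538)]
amber [array([308. , 121.8,  34.4,  36. ]), array([315.5, 156.1,  33.1,  34.4])]
[0.51   0.095  0.0465] 5.280429700907171e-06 [array([0.51 , 0.095, 0.046]), array([0.51 , 0.095, 0.046])]
green [array([310.8,  23.9,  37.9,  42.4]), array([318.3,  64.1,  36.2,  39.9])]
[0.5256 0.1932 0.0457] 6.078852383482501e-05 [array([0.5257, 0.1931, 0.046 ]), array([0.5255, 0.1932, 0.046 ])]
```

```bash
python3 -m creep '0.5 4.1 -1.4 4 0 0 0;0.5 8.2 -2.7 8 0 0 0;0.5 8.2 -2.7 13 0 0 0;0.5 8.2 -2.7 18 0 0 0;0.5 8.2 -2.7 20.7 0 0 0';python3 -m creep '0.5 0 0 0 0 0 0;0.5 0 0 0 0 0 0'
python3 - <<'E'
from h import *
s,M=state();print(totool(np.array([.4520,.1552,.0387])-s["position"]))
E
```

```text
clock: 7.78
position: [0.4512, 0.1549, 0.0684]
ee_rot: [-2.386, -2.043, 0.004]
force: [-0.5, 0.6, -0.1]
width: 0.104
gripper_force: 15.0
clock: 8.02
position: [0.4529, 0.1557, 0.0715]
ee_rot: [2.386, 2.042, 0.002]
force: [-0.3, 0.0, 1.5]
width: 0.108
gripper_force: 15.0
t 8.03 p [0.4529 0.1557 0.0715] toolx [0.154 0.988 0.001] z [ 0.001  0.    -1.   ] F [-0.3  0.   1.5] w 9.9 g 15.0
[-0.06641922 -0.08638253  3.28253752]
```

```bash
python3 -m creep '0.5 -0.1 -0.1 1.2 0 0 0;0.5 -0.1 -0.1 2.4 0 0 0;0.5 -0.1 -0.1 2.9 0 0 0;0.5 -0.1 -0.1 3.2 0 0 0;0.5 -0.1 -0.1 3.3 0 0 0';python3 -m creep '0.5 0 0 0 0 0 0;0.5 0 0 0.1 0 0 0'
```

```text
clock: 8.65
position: [0.4507, 0.155, 0.0381]
ee_rot: [-2.386, -2.043, 0.0]
force: [-6.4, -0.9, 21.2]
width: 0.106
gripper_force: 15.0
clock: 8.9
position: [0.4507, 0.1551, 0.0374]
ee_rot: [-2.386, -2.043, -0.001]
force: [-6.4, -1.3, 20.7]
width: 0.108
gripper_force: 15.0
```

```bash
python3 -m creep '0.5 0 0 -0.15 0 0 0;2.5 0 0 -0.2 0 0 0;2.5 0 0 -0.2 0 0 0;2.5 0 0 -0.2 0 0 0;2.5 0 0 -0.2 0 0 0';python3 -m creep '2.5 0 0 -2.5 0 0 0;2.5 0 0 -5 0 0 0;2.5 -3 0 -10 0 0 0;2.5 -9 0 -15 0 0 0;2.5 -11 0 -19 0 0 0'; python3 -m creep '9 -1 0 0 0 0 0;9 -1 0 0 0 0 0';python3 - <<'E'
from h import *
import pickle
s,M=state();c,im=shot("wrist","w6");pickle.dump(c,open("pics/w6.pkl","wb"))
E
```

```text
clock: 9.52
position: [0.4509, 0.155, 0.0384]
ee_rot: [-2.386, -2.044, 0.0]
force: [0.4, 0.1, -0.1]
width: 0.272
gripper_force: 0.0
clock: 10.15
position: [0.433, 0.0443, 0.2295]
ee_rot: [-2.387, -2.042, 0.002]
force: [1.2, 1.4, -0.1]
width: 0.277
gripper_force: 0.0
clock: 10.4
position: [0.4321, 0.0362, 0.2284]
ee_rot: [-2.387, -2.042, -0.001]
force: [0.1, 1.5, -0.7]
width: 0.444
gripper_force: 0.0
t 10.4 p [0.4321 0.0362 0.2284] toolx [0.155 0.988 0.001] z [ 0.     0.001 -1.   ] F [ 0.1  1.5 -0.7] w 40.7 g 0.0
```

View pics/w6.png

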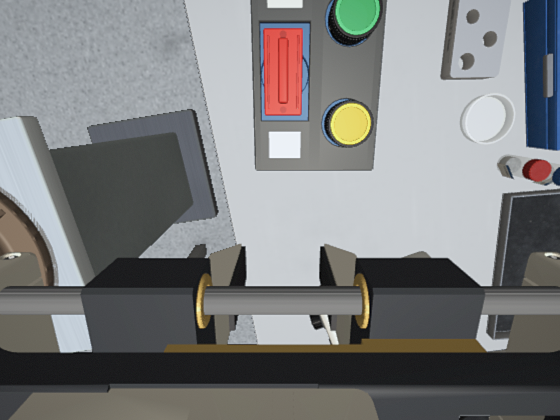

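The cover lies flat and centred in its compartment, with red at (284,72) inside the blue border. Next is the amber cell at (0.510, 0.095).

Run:
```python
from h import *
s,M=state();print("j",np.round(s["joints"],2),totool(np.array([.5100,.0950,.080])-s["position"]))
c=vision.camera_info("side");print([np.round(onz(c,p,z),2).tolist() for p,z in(((280,145),0),((150,175),.1),((380,97),.1))])
import pickle
c=pickle.load(open("pics/w6.pkl","rb"));k=rect(np.load("pics/w6.npy"),(0,90,50),(10,255,255),(284,72),(170,90,50),(180,255,255))
b=cv2.boxPoints(cv2.minAreaRect(k));print(np.mean([onz(c,q,.017) for q in b],0),[np.round(onz(c,q,.017),4).tolist() for q in b])
```

```text
t 10.45 p [0.4319 0.0369 0.2278] toolx [ 0.154  0.988 -0.   ] z [-0.001  0.    -1.   ] F [ 0.3  0.1 -0.3] w 44.4 g 0.0
j [-0.67  0.14  0.52  2.07 -0.08  0.96 -0.26] [ 6.9443363   6.83673161 14.77451328]
[[0.64, -0.48, 0.0], [0.95, -0.08, 0.1], [0.3, -0.67, 0.1]]
[0.45125434 0.15511584 0.017     ] [[0.4384, 0.1987, 0.017], [0.4769, 0.1927, 0.017], [0.4655, 0.1113, 0.017], [0.4241, 0.1178, 0.017]]
```

```bash
python3 -m creep '6.6 3.5 3.4 3 0 0 0;6.6 6.9 6.8 6 0 0 0;6.6 6.9 6.8 10 0 0 0;6.6 6.9 6.8 13.5 0 0 0;6.6 6.9 6.8 13.5 0 0 0';python3 -m creep '6.6 0 0 0 0 0 0;6.6 0 0 0 0 0 0'
python3 - <<'E'
from h import *
s,M=state();print(totool(np.array([.5100,.0950,.044])-s["position"]))
E
```

```text
clock: 11.08
position: [0.5075, 0.0946, 0.0901]
ee_rot: [-2.383, -2.043, 0.011]
force: [-0.4, 0.6, -0.1]
width: 0.72
gripper_force: 0.0
clock: 11.32
position: [0.5111, 0.0946, 0.0948]
ee_rot: [2.385, 2.043, 0.003]
force: [-1.0, 0.8, -0.8]
width: 0.715
gripper_force: 0.0
t 11.32 p [0.5111 0.0946 0.0948] toolx [0.154 0.988 0.001] z [ 0.002  0.001 -1.   ] F [-1.   0.8 -0.8] w 65.6 g 0.0
[ 0.01808043 -0.12299118  5.07633833]
```

```bash
python3 -m creep '6.6 0 -0.1 2 0 0 0;6.6 0 -0.1 4 0 0 0;6.6 0 -0.1 5 0 0 0;6.6 0 -0.1 5 0 0 0;3.5 0 -0.1 5 0 0 0' 25;python3 -m creep '3.5 0 0 0 0 0 0;3.5 0 0 0 0 0 0;3.5 0 0 0 0 0 0'
python3 - <<'E'
from h import *
state()
E
```

```text
clock: 11.95
position: [0.5099, 0.0944, 0.0443]
ee_rot: [2.386, 2.043, 0.002]
force: [0.0, 0.6, -0.1]
width: 0.655
gripper_force: 0.0
clock: 12.32
position: [0.5097, 0.0945, 0.0441]
ee_rot: [2.386, 2.043, 0.002]
force: [-0.3, -0.5, 6.6]
width: 0.5
gripper_force: 25.0
t 12.32 p [0.5097 0.0945 0.0441] toolx [0.154 0.988 0.001] z [ 0.001  0.    -1.   ] F [-0.3 -0.5  6.6] w 45.9 g 25.0
```

```bash
python3 -m creep '3.5 0 0 -1.5 0 0 0;3.5 0 0 -5 0 0 0;3.5 0 0 -10 0 0 0;3.5 -4 -0.6 -14.5 0 0 0;3.5 -8 -1.4 -18 0 0 0';python3 -m creep '3.5 -5 -0.7 0 0 0 0;3.5 -10 -1.4 0 0 0 0;3.5 -10 -1.4 0 0 0 0;3.5 -10 -1.4 0 0 0 0;3.5 -10 -1.4 0 0 0 0'
python3 - <<'E'
from h import *
import pickle
s,M=state();c,im=shot("wrist","w7");pickle.dump(c,open("pics/w7.pkl","wb"));print(proj(c,(.549,-.136,.099)))
E
python3 -m creep '3.5 -4 0 0 0 0 0;3.5 -4 0 0 0 0 0;3.5 -4 0 0 0 0 0;3.5 -4 0 0 0 0 0'
python3 - <<'E'
from h import *
import pickle
s,M=state();c,im=shot("wrist","w8");pickle.dump(c,open("pics/w8.pkl","wb"));print(proj(c,(.549,-.136,.099)))
a=np.hstack([cv2.resize(i[y-65:y+65,x-65:x+65],None,fx=3,fy=3) for i,(x,y) in((np.load(f"pics/{t}.npy"),proj(pickle.load(open(f"pics/{t}.pkl","rb")),(.549,-.136,.099)).astype(int)) for t in("w7","w8"))])
cv2.imwrite("pics/w78.png",a[:,:,::-1])
E
```

```text
clock: 12.95
position: [0.4831, 0.0165, 0.226]
ee_rot: [2.385, 2.044, 0.002]
force: [1.0, -0.0, -0.9]
width: 0.502
gripper_force: 25.0
clock: 13.58
position: [0.4542, -0.0781, 0.2236]
ee_rot: [-2.384, -2.046, -0.0]
force: [0.7, -0.3, -1.7]
width: 0.5
gripper_force: 25.0
t 13.57 p [ 0.4542 -0.0781  0.2236] toolx [0.152 0.988 0.   ] z [-0.  0. -1.] F [ 0.7 -0.3 -1.7] w 45.9 g 25.0
[393.7211302  252.01722069]
clock: 14.12
position: [0.448, -0.1177, 0.2234]
ee_rot: [-2.384, -2.045, 0.0]
force: [-0.1, 0.0, -1.0]
width: 0.498
gripper_force: 25.0
t 14.12 p [ 0.448  -0.1177  0.2234] toolx [0.152 0.988 0.   ] z [-0.  0. -1.] F [-0.1  0.  -1. ] w 45.7 g 25.0
[398.51171664 210.43209251]
```

View pics/w78.png

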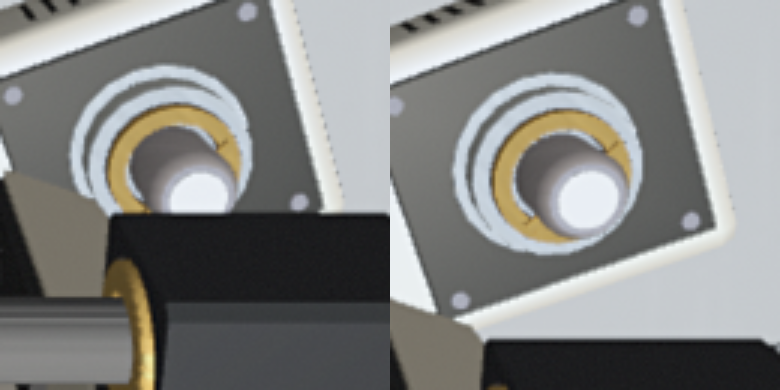

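The white spigot top sits at about (200,197) and (198,200) in the two crops, close to the predicted centre. I'll refine it from the bright disc.

Run:
```python
from h import *
import pickle
L=[]
for t in("w7","w8"):
    c=pickle.load(open(f"pics/{t}.pkl","rb"));g=np.load(f"pics/{t}.npy").min(2);p=proj(c,(.549,-.136,.099))
    m=(g>222).astype(np.uint8);n,l,st,ce=cv2.connectedComponentsWithStats(m);i=l[int(p[1]),int(p[0])]
    print(t,p,i,st[i],ce[i],onz(c,ce[i],.099));L.append(ray(c,st[i][:2]+st[i][2:4]/2-.5))
    print("bbox centre",onz(c,st[i][:2]+st[i][2:4]/2-.5,.099))
print(tri(L))
s,M=state();print("j",np.round(s["joints"],2))
```

```text
w7 [393.7211302  252.01722069] 3 [385 245  19  12 186] [394.09677419 251.23655914] [ 0.54938238 -0.13526885  0.099     ]
bbox centre [ 0.54933294 -0.13451635  0.099     ]
w8 [398.51171664 210.43209251] 3 [389 202  20  19 280] [398.76071429 211.28571429] [ 0.54917928 -0.13682538  0.099     ]
bbox centre [ 0.54896444 -0.1365249   0.099     ]
(array([ 0.55379904, -0.14168635,  0.08473018]), np.float64(2.5522817008341556e-05))
t 14.18 p [ 0.448  -0.1178  0.2234] toolx [0.152 0.988 0.   ] z [-0.  0. -1.] F [ 0.  -0.  -1.7] w 46.1 g 25.0
j [-0.38  0.21  0.62  2.02 -0.15  0.96  0.17]
```

```bash
python3 -m creep '3.5 -0.1 3.5 0 0 0 -10;3.5 -0.2 7 1 0 0 -20;3.5 -0.3 10.3 2 0 0 -30;3.5 -0.3 10.3 4 0 0 -40;3.5 -0.3 10.3 6 0 0 -50';python3 -m creep '3.5 0 0 0.5 0 0 -10;3.5 0 0 1 0 0 -20;3.5 0 0 1 0 0 -25;3.5 0 0 1 0 0 -25'
python3 - <<'E'
from h import *
s,M=state();print("j",np.round(s["joints"],2),totool(np.array([.5490,-.1365,.130])-s["position"])-[.05,0,0])
E
```

```text
clock: 14.8
position: [0.5496, -0.1368, 0.1625]
ee_rot: [-1.289, -2.865, 0.0]
force: [-0.2, 0.2, -0.9]
width: 0.501
gripper_force: 25.0
clock: 15.3
position: [0.5492, -0.137, 0.1534]
ee_rot: [-0.649, -3.074, -0.001]
force: [-0.0, -0.4, -0.8]
width: 0.504
gripper_force: 25.0
t 15.3 p [ 0.5492 -0.137   0.1534] toolx [-0.915  0.404  0.   ] z [-0.  0. -1.] F [-0.  -0.4 -0.8] w 46.3 g 25.0
j [-0.05  0.44  0.27  1.85 -0.15  0.88  1.45] [-0.01235798  0.03504002  2.33584252]
```

```bash
python3 -m creep '3.5 0 0 1 0 0 0;3.5 0 0 2 0 0 0;3.5 0 0 2.7 0 0 0;3.5 0 0 3.3 0 0 0;3.5 0 0 3.6 0 0 0';python3 -m creep '3.5 0 0 0.2 0 0 0;3.5 0 0 0.4 0 0 0;3.5 0 0 0.5 0 0 0'
```

```text
clock: 15.92
position: [0.549, -0.1375, 0.117]
ee_rot: [-0.649, -3.073, 0.0]
force: [-0.4, 0.7, -1.3]
width: 0.499
gripper_force: 25.0
clock: 16.3
position: [0.5492, -0.1374, 0.1126]
ee_rot: [0.649, 3.074, 0.0]
force: [0.8, 1.9, -0.7]
width: 0.501
gripper_force: 25.0
```

```bash
python3 -m creep '3.5 0 0 0.1 0 0 0;3.5 0 0 0.2 0 0 0;3.5 0 0 0.2 0 0 0'
python3 - <<'E'
from h import *
state()
E
```

```text
clock: 16.68
position: [0.5493, -0.1373, 0.1111]
ee_rot: [0.649, 3.073, 0.001]
force: [-3.2, 2.1, 7.3]
width: 0.503
gripper_force: 25.0
t 16.68 p [ 0.5493 -0.1373  0.1111] toolx [-0.915  0.404 -0.   ] z [ 0.001  0.    -1.   ] F [-3.2  2.1  7.3] w 46.2 g 25.0
```

```bash
python3 -m creep '3.5 0 0 0.05 0 0 4;3.5 0 0 0.05 0 0 8;3.5 0 0 0.05 0 0 12;3.5 0 0 0.05 0 0 16;3.5 0 0 0.05 0 0 20'; python3 -c "from h import *;print(telemetry.observe()['ft_torque'])"; python3 -m creep '3.5 0 0 0 0 0 4;3.5 0 0 0 0 0 8;3.5 0 0 0 0 0 12;3.5 0 0 0 0 0 16;3.5 0 0 0 0 0 20'; python3 -c "from h import *;print(telemetry.observe()['ft_torque'])"
```

```text
clock: 17.3
position: [0.5497, -0.1376, 0.1114]
ee_rot: [1.175, 2.912, 0.001]
force: [-3.9, 1.6, 13.7]
width: 0.499
gripper_force: 25.0
[0.50746027 0.75490183 0.21531049]
clock: 17.92
position: [0.5496, -0.1377, 0.1113]
ee_rot: [1.663, 2.664, 0.002]
force: [-3.1, 2.0, 14.7]
width: 0.498
gripper_force: 25.0
[0.3992319  0.92810702 0.19090426]
```

```bash
for i in 1 ; do python3 -m creep '3.5 0 0 0 0 0 4;3.5 0 0 0 0 0 8;3.5 0 0 0 0 0 12;3.5 0 0 0 0 0 16;3.5 0 0 0 0 0 20'; python3 -c "from h import *;print(telemetry.observe()['ft_torque'])"; done; python3 -m creep '3.5 0 0 0 0 0 4;3.5 0 0 0 0 0 8;3.5 0 0 0 0 0 12;3.5 0 0 0 0 0 16;3.5 0 0 0 0 0 20'; python3 -c "from h import *;print(telemetry.observe()['ft_torque'])"
```

```text
clock: 18.55
position: [0.5495, -0.1378, 0.1113]
ee_rot: [2.101, 2.335, 0.002]
force: [-4.1, 1.4, 14.2]
width: 0.501
gripper_force: 25.0
[0.39988911 0.93892385 0.18028944]
clock: 19.18
position: [0.5495, -0.1379, 0.1113]
ee_rot: [2.474, 1.935, 0.002]
force: [-4.5, 2.2, 14.3]
width: 0.503
gripper_force: 25.0
[0.3354473  1.02315817 0.21615737]
```

```bash
python3 -m creep '3.5 0 0 0 0 0 4;3.5 0 0 0 0 0 8;3.5 0 0 0 0 0 12;3.5 0 0 0 0 0 16;3.5 0 0 0 0 0 20'; python3 -c "from h import *;print(telemetry.observe()['ft_torque'])";  python3 -m creep '3.5 0 0 0 0 0 4;3.5 0 0 0 0 0 8;3.5 0 0 0 0 0 12;3.5 0 0 0 0 0 16;3.5 0 0 0 0 0 20'; python3 -c "from h import *;print(telemetry.observe()['ft_torque'],telemetry.observe()['joints'])"
```

```text
clock: 19.8
position: [0.549, -0.1379, 0.1113]
ee_rot: [-2.773, -1.476, -0.001]
force: [-6.2, 1.8, 15.6]
width: 0.5
gripper_force: 25.0
[0.37620875 1.45561441 0.32992112]
clock: 20.42
position: [0.5488, -0.1377, 0.1112]
ee_rot: [-2.987, -0.972, -0.001]
force: [-6.7, 2.5, 17.3]
width: 0.498
gripper_force: 25.0
[0.63243971 1.66234142 0.21356356] [-0.41535994  0.61272065  0.84158639  1.91581671 -0.59124295  0.88044759
 -0.21164513]
```

```bash
python3 -m creep '3.5 0 0 0 0 0 4;3.5 0 0 0 0 0 8;3.5 0 0 0 0 0 12;3.5 0 0 0 0 0 16;3.5 0 0 0 0 0 20'; python3 -c "from h import *;print(telemetry.observe()['ft_torque'])";  python3 -m creep '3.5 0 0 0 0 0 4;3.5 0 0 0 0 0 8;3.5 0 0 0 0 0 12;3.5 0 0 0 0 0 16;3.5 0 0 0 0 0 20'; python3 -c "from h import *;print(telemetry.observe()['ft_torque'],telemetry.observe()['joints'])"
```

```text
clock: 21.05
position: [0.5489, -0.1374, 0.1112]
ee_rot: [-3.109, -0.439, -0.0]
force: [-6.1, 3.6, 16.3]
width: 0.498
gripper_force: 25.0
[0.82804866 1.5909176  0.22551032]
clock: 21.68
position: [0.5487, -0.1371, 0.1102]
ee_rot: [-3.139, 0.108, 0.001]
force: [-2.2, 1.2, 0.7]
width: 0.498
gripper_force: 25.0
[0.34687585 0.67283972 0.03087951] [-0.51236079  0.69921348  1.02909156  1.92325118 -0.74039481  0.95870669
 -0.76345149]
```

The keyways have dropped: the force fell from 16 N to 0.7 N. Now I'll push down.

```bash
python3 -m creep '3.5 0 0 0.1 0 0 0;3.5 0 0 0.2 0 0 0;3.5 0 0 0.3 0 0 0;3.5 0 0 0.4 0 0 0'; python3 -m creep '3.5 0 0 0.1 0 0 0;3.5 0 0 0.2 0 0 0;3.5 0 0 0.3 0 0 0;3.5 0 0 0.4 0 0 0'; python3 -c "from h import *;print(telemetry.observe()['ft_torque'])"
```

```text
clock: 22.18
position: [0.5484, -0.1367, 0.1064]
ee_rot: [-3.138, 0.103, 0.002]
force: [-5.5, 5.4, 12.3]
width: 0.5
gripper_force: 25.0
clock: 22.68
position: [0.5485, -0.1366, 0.1036]
ee_rot: [-3.136, 0.103, 0.001]
force: [-12.8, 9.4, 34.0]
width: 0.499
gripper_force: 25.0
[2.23815941 2.71689936 0.08081346]
```

```bash
python3 -m creep '3.5 -0.05 -0.05 0 0 0 0;3.5 -0.1 -0.1 0 0 0 0;3.5 -0.1 -0.1 0 0 0 0' 50; python3 -m creep '3.5 0 0 0.05 0 0 0;3.5 0 0 0.1 0 0 0;3.5 0 0 0.1 0 0 0'
python3 - <<'E'
from h import *
s,M=state();print(s["ft_torque"],M)
E
```

```text
clock: 23.05
position: [0.5484, -0.1365, 0.1037]
ee_rot: [-3.138, 0.103, -0.002]
force: [-7.3, 5.1, 23.3]
width: 0.495
gripper_force: 50.0
clock: 23.42
position: [0.5484, -0.1366, 0.1036]
ee_rot: [-3.138, 0.103, -0.003]
force: [-12.0, 7.7, 37.3]
width: 0.496
gripper_force: 50.0
t 23.43 p [ 0.5484 -0.1366  0.1036] toolx [ 0.998 -0.066  0.002] z [ 0.002  0.002 -1.   ] F [-12.    7.7  37.3] w 45.5 g 50.0
[ 1.79531194  2.56098885 -0.02342172] [[ 0.99782564 -0.06588199  0.00188662]
 [-0.06588629 -0.99782445  0.00231697]
 [ 0.00172987 -0.00243623 -0.99999554]]
```

```bash
python3 -m creep '3.5 -0.05 -0.05 -0.05 0 0 0;3.5 -0.05 -0.05 -0.05 0 0 0;3.5 -0.05 -0.05 -0.05 0 0 0;3.5 -0.05 -0.05 -0.05 0 0 0'
python3 - <<'E'
from h import *
state();c,im=shot("side","s9");p=proj(c,(.549,-.1365,.09)).astype(int);print(p)
cv2.imwrite("pics/s9c.png",cv2.resize(im[p[1]-50:p[1]+50,p[0]-65:p[0]+65],None,fx=6,fy=6,interpolation=cv2.INTER_CUBIC)[:,:,::-1])
E
```

```text
clock: 23.92
position: [0.5484, -0.1365, 0.1037]
ee_rot: [-3.139, 0.104, -0.004]
force: [-7.0, 4.4, 27.0]
width: 0.495
gripper_force: 50.0
t 23.93 p [ 0.5484 -0.1365  0.1037] toolx [ 0.998 -0.066  0.002] z [ 0.003  0.001 -1.   ] F [-7.   4.4 27. ] w 45.5 g 50.0
[298 172]
```

View pics/s9c.png

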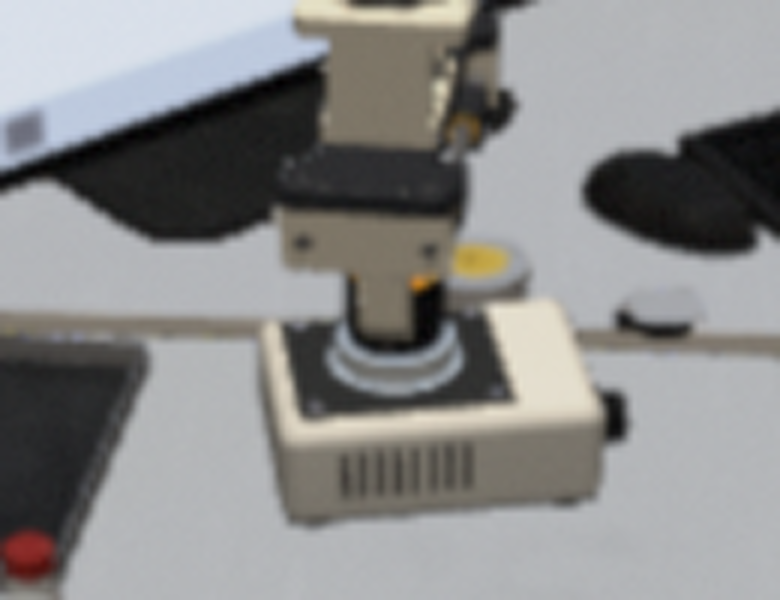

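The side view shows the black cell sitting right down on the flange at about (395,345), with no brass ring or gap visible. The arm is holding it with about 27 N of push.

```bash
python3 -c "from cell import job;print(job.sign_off())"
```

```text
the job is handed in; nothing more can be done
None
```

The job is handed in at about 24 s: the dust cover lies flat in its compartment, and the amber cell is keyed onto the pins and still gripped and held home with about 27 N of push; the sign-off gave no verdict.

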